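# Rocker-gate canister rack

### The arm

A 6-joint arm with a two-finger parallel gripper is mounted at the origin on the work surface. World frame = base frame: x ahead of the robot, y to its left, z up, the work surface at z = 0. Lengths are in m, angles in rad, forces in N, time in s.
With the tool pointing down it reaches from about 0.325 to 0.775 m from the base axis. Payload 5.5 kg.
Tool frame: the origin (TCP) lies at the very end of the fingers, on their centre line; the grasp point (between the pads) lies 19 mm behind it; z points along the fingers, y is the line along which they close (so a half turn about z gives the same grasp; the last joint's range is limited). The gripper opens to 85 mm and grips with 20 to 120 N. Pads are 22 mm wide; open, the fingers measure 114 mm over their backs; the gripper's body (76 mm by 85 mm) begins 54 mm behind the grasp point. The pads swing forward as they close: fully open they stand 13 mm farther back than shut.
Start: joints at [-1.304, 0.091, 1.231, -0, 1.82, -0.057], TCP at [0.191, -0.569, 0.231] pointing down, gripper open.
Joint ranges: [-2.87, 2.87], [-0.86, 2.18], [0.17, 2.46], [-1.51, 4.65], [0.06, 2.69], [-2.65, 2.65]. Speed limits (rad/s): [2.57, 2.57, 3.01, 3.14, 3.14, 3.14].

### API

Orientations are given as a unit quaternion [w, x, y, z].
In Python, from bench import * gives the robot as it stands.
- The arm moves only by the tool drive_tool, never from a script. Its argument "increments" is a list of rows, each a list of 7 numbers: the shift along the tool's x, y, z normalised to -1 to 1, where 1 is 2 cm, then the turn, a rotation vector about the tool's x, y, z normalised to -1 to 1, where 1 is 0.1 rad, then the closure, from -1 (fully open) to 1 (shut), so that 0 is half open. A call has 1 to 8 rows; each row shifts and turns the commanded pose from where the row before left it, along the tool's axes as they then stand; what a row does not reach is not made up. A row lasts 1/12 s, in which the tool goes at most 41.7 mm and 7.16 degrees, less where a joint would pass 70% of its speed; a pose out of reach is approached as far as the arm can. A call with a number of a shift or a turn outside -1 to 1 is refused whole. A call with a gripper value outside its range is refused whole. The fingers move at their own pace and stop on an object; the grip force is fixed at half the most. Time passes only in rows, so rows that do not move let the fingers close. It gives the time, the measured TCP pose, the force, the opening and the grip force at its end, in the units of the state.
- sense(): the state, without advancing time (a new reading comes with each control period).
- grab_frame(name): name is "scene" or "side" or "wrist"; returns a dict with "color" (384x512x3 uint8, red, green, blue), "camera_matrix" (3x3 intrinsics, pixels), "pose" (4x4, takes a point from camera to world coordinates). Camera axes: x right, y down, z forward; pixel columns grow to the right and rows downward; lengths in m; the calibration is good to about 2 mm. The wrist camera is an equidistant fisheye: a pixel r from the principal point sees the ray r / f radians off the axis. A picture is of the moment at which its call begins. There is no depth.
- hand_in(): hands the job in; it is judged then, once.
The state is a dict: "clock": time; "qpos": joint angles; "joint_velocities": joint speeds; "tau": joint torques, N m; "position": TCP position; "tool_rot": TCP orientation; "contact_force": force on the tool from outside, world axes, zero at the start; "ft_torque": the same for the moment, N m; "width": finger opening in m; "grasp_force": force on a finger pad.
Only numpy, scipy, OpenCV 4.12 (cv2) and the standard library are available. Lean on these libraries where they do the work, as an engineer would, in place of code of your own. Each camera call takes 0.05 s, during which the arm holds its last target. There are 200 camera calls.

### The job

Push the green tray that stands in the rack's lane all the way in against the red stop, so that it is under the outlet of the chute. Then press the orange paddle of the seesaw lever down and keep it down until the aluminium canister has rolled out into the tray, and let the paddle come up again so that the gate closes. Do it all by pushing and pressing: do not lift the tray, do not touch the canister, and leave everything else standing where it is.

Things in the scene. Friction and masses are not known exactly. Their poses are not given: they have to be found in the camera images.
- rack: White plastic and aluminium canister rack, fixed on the shelf, about 210 x 310 x 130 mm. Origin on the shelf (z = 0) under the lever's pivot; x runs along the lever from paddle to gate and along the tray lane to the stop (away from the robot, within 0.3 rad), y left, z up. Pivot at y = 12, z = 110 mm between posts 118 mm high; the chute's high end (y = 170 mm) reaches 125 mm.
- outlet (a point): Middle of the chute's outlet edge (rack x = 110, y = -20, z = 52 mm). The white chute, 70 mm wide inside, slopes down to it towards the rack's -y at 0.2 rad; the canister drops from here into the tray.
- rocker (a joint): Angle of the seesaw lever, rad: 0 = at rest, gate down and paddle up; grows as the paddle goes down; end stop at 0.38. A spring returns it: about 2 N on the paddle to start, 4.3 N at full travel. The canister passes the gate freely from about 0.33 up.
- paddle (a point): Centre of the top face of the round orange paddle (42 mm across, 6 mm above the pivot height, 80 mm from the pivot on the robot's side, at rack x = -80, y = 12 mm, z = 116 mm at rest). At full travel it has sunk by 30 mm and nothing stands below it.
- tray: Green plastic tray in the lane, loose, 120 mm along x, 110 mm along y, 40 mm high, walls 4 mm, low ribs on its floor; about 0.25 kg. Origin at the centre of its underside, axes as the rack's. It starts 70 to 110 mm short of the stop.
- tray_front (a point): Middle of the outer face of the tray's near wall (the side towards the robot), 20 mm above the shelf, 60 mm from the tray's centre; push here along the rack's x.
- tray_home (a point): Point on the shelf where the tray's origin lies when the tray touches the red stop (rack x = 111, y = -75 mm). The lane runs between two aluminium rails 20 mm high at rack y = -15 and -135 mm (x from -23 to 177 mm), closed by the red stop, 22 mm high, near face at x = 171 mm.
- canister: Aluminium canister with a dark twist cap, 32 mm diameter, 59 to 60 mm long, about 70 g, lying across the chute against the gate. Origin at its middle, x along its axis. Once the gate is up it needs about 1 s to roll out and drop into the tray.
- spare: A like canister standing upright on the shelf beside the paddle, 60 mm high, origin under its centre. Leave alone.
- peg: Loose wooden clothes peg lying beside the rack, 72 x 13 x 10 mm, origin under its centre. Leave alone.
- peg_bowl: Wooden bowl of six clothes pegs, 132 mm across, about 57 mm high, origin under its centre. Leave alone.
- tray_stack: The other two green trays, stacked, 120 x 110 x 81 mm, origin under the centre. Leave alone.
- soap: Amber bottle, 64 mm diameter, 170 mm high, origin under its centre. Leave alone.
- cup: Blue ceramic cup, 76 mm across, 100 mm high, origin under its centre. Leave alone.
Things that resemble listed ones, but are neither listed nor needed, are in the scene too. Leave any pink or yellow look-alike of the tray alone.

How it is judged:
On the way, in this order (a step that is already met when the one before it is completed fails the run):
1. the tray is pushed home against the stop (within 10 mm) while the canister is still in the chute (x of tray in the frame of rack above 0.101 m and height (world z) of tray below 0.01 m and height (world z) of canister above 0.065 m), for 0.2 s.
2. the paddle is pressed and the gate rises (lever past 0.15 rad, with the fingers at the paddle) (value of joint rocker above 0.15 rad and distance between the grasp point and paddle below 0.09 m).
3. the canister has rolled into the tray (x of canister in the frame of tray between -0.058 and 0.058 m and y of canister in the frame of tray between -0.053 and 0.053 m and z of canister in the frame of tray between 0 and 0.045 m), for 0.2 s.
At the end, for the whole second after the job is handed in: The tray stands on the shelf within 10 mm of the red stop, the canister lies at rest inside it, and the lever is back at rest with the gate closed (below 0.05 rad) (all of step 3 and x of tray in the frame of rack above 0.101 m and height (world z) of tray below 0.01 m and linear speed of canister below 0.03 m/s and linear speed of tray below 0.02 m/s and value of joint rocker below 0.05 rad); the robot touches nothing.
It fails at once if the tray is lifted by more than 15 mm or tipped by more than 0.25 rad (height (world z) of tray above 0.015 m or angle between tray's own z axis and vertical above 0.25 rad).
It fails at once if the robot touches the canister (contact force between any of the fingers, the arm and canister above 0.5 N).
It fails at once if a bystander is moved by more than 25 mm or tipped (distance of any of spare, peg, peg_bowl, tray_stack, soap, cup from where it was at the start of the episode above 0.025 m or angle between any of spare, peg, peg_bowl, tray_stack, soap, cup's own z axis and vertical above 0.4 rad).
It also fails if it takes over 38 s, if anything falls off the work surface, if the arm or the gripper's body presses on something with over 40 N, if the wrist force passes 120 N, or if a joint passes its speed limit or range.

## Working session

There is one attempt and no reset: what is moved stays moved. The work goes in short steps, Python scripts to look and compute and a tool call to move; the robot and the scene stay as the last step left them, time stands still between calls to the robot, and variables do not carry over. Pictures are saved under pics/ and viewed, at most 10 in all, crops included, and the job is handed in when it is done.

Besides the shell and the picture viewer there is one more tool, called after "Request:" by a JSON object that holds its "method" and its "body", one argument or row to a line. drive_tool: Moves the arm, as the interface text tells. Scaled input: -1 to 1 covers 2 cm each way for a shift and 0.1 rad each way for a turn. Its arguments: {"type":"object","properties":{"increments":{"type":"array","items":{"type":"array","items":{"type":"number"}}}},"required":["increments"]}

```bash
mkdir -p pics; python3 - <<'E'
from bench import *
import cv2,pickle
d={}
for n in("scene","side"):
    f=grab_frame(n);d[n]=f
    cv2.imwrite(f"pics/{n}0.png",f["color"][:,:,::-1])
pickle.dump(d,open("f.pkl","wb"))
s=sense();print(s["clock"],s["position"],s["tool_rot"],s["width"])
E
```

```text
0.1 [ 0.19082969 -0.56857133  0.23023334] [-9.04607044e-04  9.86925981e-01  1.61171587e-01 -9.29619859e-05] 0.08531399298139358
```

View pics/scene0.png

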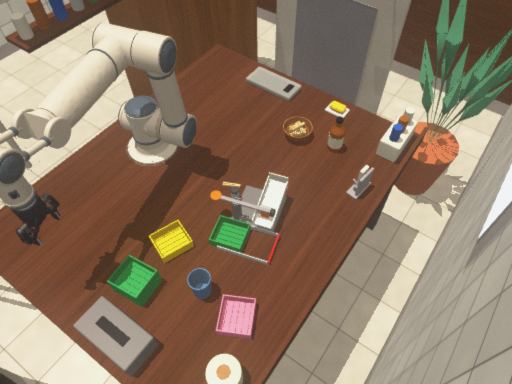

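View pics/side0.png

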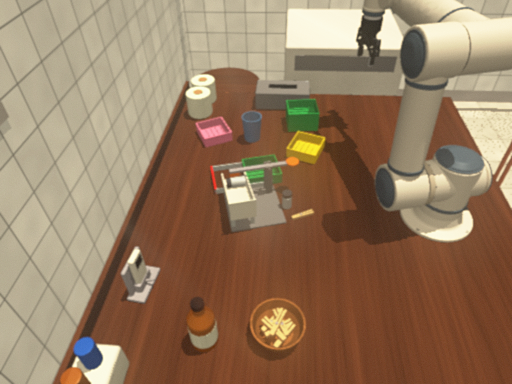

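The scene view shows the rack at about (255,210). There are two green candidates: the single tray between the rails at (230,234), and the taller stack at (134,280). The first is the one meant, because it stands in the lane facing the red stop at (270,250). The yellow (171,240) and pink (236,316) trays are look-alikes. The orange paddle is at (216,196). I'll confirm this with an enlarged crop.

```bash
python3 - <<'E'
import cv2,pickle,numpy as np
d=pickle.load(open("f.pkl","rb"))
a=d["scene"]["color"][160:275,195:295,::-1]; b=d["side"]["color"][135:240,200:325,::-1]
A=cv2.resize(a,None,fx=4,fy=4,interpolation=2);B=cv2.resize(b,None,fx=3.2,fy=3.2,interpolation=2)
h=max(A.shape[0],B.shape[0]);p=lambda i:cv2.copyMakeBorder(i,0,h-i.shape[0],0,0,0)
o=np.hstack([p(A),p(B)]);print(o.shape);cv2.imwrite("pics/crop.png",o)
E
```

```text
(460, 800, 3)
```

View pics/crop.png

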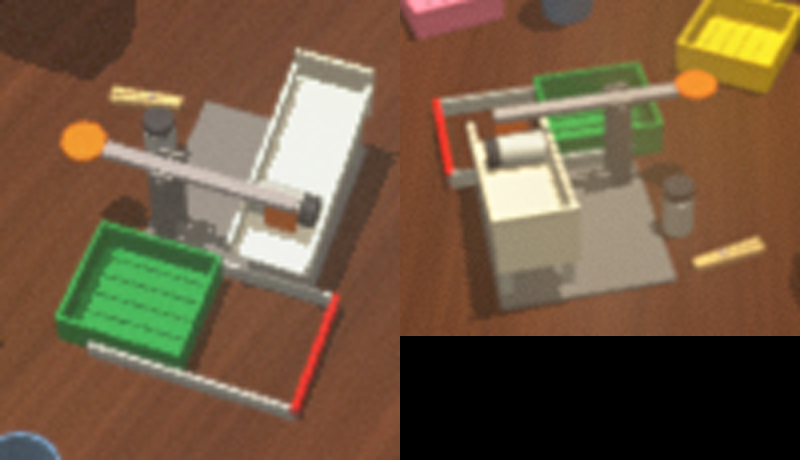

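The crop confirms it. The green tray sits between the rails, with its near +y rim corner at crop (103,222) and near -y corner at (60,312). The red stop is at the far end, the paddle at (83,140), the canister rests against the gate, and the spare stands just beside the lever. Next I'll fit the rack pose.

```bash
cat > fit.py <<'E'
import cv2,pickle,numpy as np
from scipy.optimize import least_squares
d=pickle.load(open("f.pkl","rb"))
def proj(f,P):
    T=np.linalg.inv(f["pose"]);p=T[:3,:3]@np.array(P)+T[:3,3];q=f["camera_matrix"]@p;return q[:2]/q[2]
def ray(f,uv,z):
    v=f["pose"][:3,:3]@np.linalg.solve(f["camera_matrix"],[*uv,1]);o=f["pose"][:3,3];return o+v*(z-o[2])/v[2]
def cen(n,box,h0,h1,smin=170,vmin=120):
    x0,y0,x1,y1=box;h=cv2.cvtColor(d[n]["color"][y0:y1,x0:x1],cv2.COLOR_RGB2HSV)
    H=h[...,0].astype(int);m=((H-h0)%180<=(h1-h0)%180)&(h[...,1]>smin)&(h[...,2]>vmin)
    k,l,st,c=cv2.connectedComponentsWithStats(m.astype(np.uint8));i=1+np.argmax(st[1:,4]);return c[i]+[x0,y0],st[i,4]
def W(q,P):
    c,s=np.cos(q[2]),np.sin(q[2]);return [q[0]+c*P[0]-s*P[1],q[1]+s*P[0]+c*P[1],P[2]]
E
cat > a.py <<'E'
from fit import *
S=lambda u,v:np.array([u/4+195-.375,v/4+160-.375])
V=lambda u,v:np.array([u/3.2+200-.35,v/3.2+135-.35])
obs=[]
for n,b1,b2 in(("scene",(205,185,226,206),(260,228,285,268)),("side",(280,150,305,170),(205,160,222,195))):
    c,a=cen(n,b1,5,18);print(n,"paddle",c,a);obs.append((n,[-.080,.012,.114],c,1))
    c,a=cen(n,b2,172,5);print(n,"stop",c,a);obs.append((n,[.173,-.075,.015],c,.7))
obs+=[("scene",[-.023,-.135,.02],S(90,346),.5)]
r=least_squares(lambda q:np.concatenate([w*(proj(d[n],W(q,P))-c) for n,P,c,w in obs]),[.5,-.2,0])
q=r.x;print("rack",q);print(np.round(r.fun,2))
np.save("rack.npy",q)
c,s=np.cos(q[2]),np.sin(q[2])
def inr(p):
    dx,dy=p[0]-q[0],p[1]-q[1];return np.round([c*dx+s*dy,-s*dx+c*dy,p[2]],4)
for uv in((103,222),(60,314),(222,260),(185,356)): print("tray rim",inr(ray(d["scene"],S(*uv),.04)))
print("spare top",inr(ray(d["scene"],S(158,120),.06)),"peg",inr(ray(d["scene"],S(146,97),.008)))
p=ray(d["scene"],(171,240),.03);print("yellow",p,inr(p))
for P in((-.08,.012,.116),(.111,-.075,0)):print(W(q,P))
E
python3 a.py
```

```text
scene paddle [215.27 194.87] 100
scene stop [273.25925926 248.27160494] 81
side paddle [292.32173913 161.1826087 ] 115
side stop [212.9        177.81428571] 70
rack [ 0.53443871 -0.09435155  0.28291719]
[ 0.47  0.25  0.04  0.01 -0.03 -0.32  0.56  0.28 -0.22 -0.21]
tray rim [-0.0546 -0.0208  0.04  ]
tray rim [-0.0531 -0.1244  0.04  ]
tray rim [ 0.065 -0.023  0.04 ]
tray rim [ 0.0684 -0.127   0.04  ]
spare top [-0.0431  0.0933  0.06  ] peg [-0.082   0.1508  0.008 ]
yellow [ 0.4049414  -0.31175615  0.03      ] [-0.185  -0.1726  0.03  ]
[np.float64(0.45426920356400585), np.float64(-0.10516125174165974), 0.116]
[np.float64(0.6619627810417252), np.float64(-0.13538339386472134), 0]
```

The rack fit has residuals under 0.6 px. Rack origin is (0.534, -0.094) with yaw 0.283. The tray's near wall is at rack x≈-0.054, so it has about 105 mm to go. I'll align the yaw, shut the fingers and travel at height to behind the tray, at rack (-0.09,-0.077).

Request:
{"method": "drive_tool", "body": {
  "increments": [
    [0,0,0,0,0,0.4,1],
    [1,-0.75,0,0,0,0,1],
    [1,-0.75,0,0,0,0,1],
    [1,-0.75,0,0,0,0,1],
    [1,-0.75,0,0,0,0,1],
    [1,-0.75,0,0,0,0,1],
    [1,-0.75,0,0,0,0,1],
    [1,-0.75,0,0,0,0,1]
  ]
}}

```text
clock: 0.77
position: [0.2964, -0.4277, 0.2308]
tool_rot: [-0.0, 0.99, 0.141, -0.0]
contact_force: [0.5, 0.1, 0.4]
width: -0.0001
grasp_force: 0.0
```

Request:
{"method": "drive_tool", "body": {
  "increments": [
    [1,-0.75,0,0,0,0,1],
    [1,-0.75,0,0,0,0,1],
    [1,-0.75,0,0,0,0,1],
    [1,-0.75,0,0,0,0,1],
    [1,-0.75,0,0,0,0,1],
    [1,-0.75,0,0,0,0,1],
    [1,-0.75,0,0,0,0,1],
    [0,0,0,0,0,0,1]
  ]
}}

```text
clock: 1.43
position: [0.4028, -0.2857, 0.2309]
tool_rot: [-0.001, 0.99, 0.143, 0.0]
contact_force: [-0.6, 0.1, 0.3]
width: 0.0004
grasp_force: 0.0
```

```bash
cat > st.py <<'E'
from bench import *
import sys,numpy as np
from scipy.spatial.transform import Rotation as R
def st(tx,ty,tz):
    q=np.load("rack.npy");s=sense();w,x,y,z=s["tool_rot"];r=R.from_quat([x,y,z,w])
    C=R.from_euler("z",q[2]);p=np.array(s["position"]);pr=C.inv().apply(p-[q[0],q[1],0])
    print("t",s["clock"],"rack xyz",np.round(pr,4),"F",np.round(C.inv().apply(s["contact_force"]),2),"w",round(s["width"],4))
    m=np.c_[[1.,0,0],[0,-1,0],[0,0,-1]];Rd=C*R.from_matrix(m)
    print("move 2cm units",np.round(r.inv().apply(C.apply(np.array([tx,ty,tz])-pr))/.02,2),"turn 0.1rad",np.round((r.inv()*Rd).as_rotvec()/.1,2))
if __name__=="__main__": st(*map(float,sys.argv[1:4]))
E
python3 st.py -0.09 -0.077 0.015
```

```text
t 1.4333 rack xyz [-0.1798 -0.147   0.2309] F [-0.59  0.31  0.3 ] w 0.0004
move 2cm units [ 4.5  -3.46 10.81] turn 0.1rad [-0.02 -0.01  0.05]
```

Request:
{"method": "drive_tool", "body": {
  "increments": [
    [0.9,-0.7,0,0,0,0,1],
    [0.9,-0.7,0,0,0,0,1],
    [0.9,-0.7,0,0,0,0,1],
    [0.9,-0.7,0.5,0,0,0,1],
    [0.9,-0.7,1,0,0,0,1],
    [0,0,1,0,0,0,1],
    [0,0,1,0,0,0,1],
    [0,0,0,0,0,0,1]
  ]
}}

```text
clock: 2.1
position: [0.4658, -0.1955, 0.156]
tool_rot: [-0.002, 0.99, 0.142, -0.003]
contact_force: [-0.4, 0.4, -0.3]
width: 0.0
grasp_force: 0.0
```

```bash
python3 - <<'E'
from bench import *
import cv2
f=grab_frame("wrist");cv2.imwrite("pics/w1.png",f["color"][:,:,::-1])
from st import st
st(-0.09,-0.077,0.015)
E
```

```text
t 2.15 rack xyz [-0.0938 -0.0786  0.1585] F [0.54 0.34 0.04] w -0.0004
move 2cm units [ 0.22 -0.06  7.18] turn 0.1rad [-0.04  0.04  0.01]
```

View pics/w1.png

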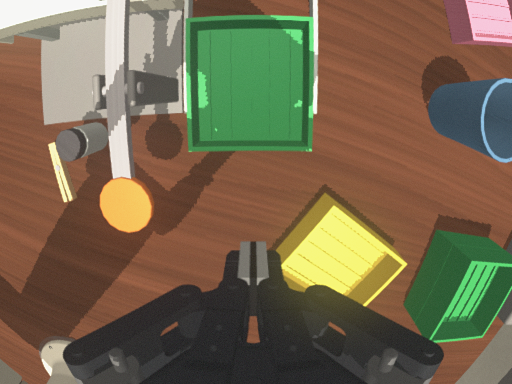

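The wrist view shows the tray rim's near edge at row 150, from (188,150) to (312,150), with the fingertips at (253,245). The yellow tray's rim comes close at (275,255) and (325,195), so I'll check the descent clearance.

```bash
cat > wr.py <<'E'
from bench import *
import numpy as np
from scipy.spatial.transform import Rotation as R
def wrk(f,uv,z):
    K=f["camera_matrix"];x=(uv[0]-K[0,2])/K[0,0];y=(uv[1]-K[1,2])/K[1,1];r=np.hypot(x,y)
    v=f["pose"][:3,:3]@[np.sin(r)*x/r,np.sin(r)*y/r,np.cos(r)];o=f["pose"][:3,3];p=o+v*(z-o[2])/v[2]
    q=np.load("rack.npy");return np.round(R.from_euler("z",-q[2]).apply(p-[q[0],q[1],0]),4)
E
python3 - <<'E'
from wr import *
f=grab_frame("wrist")
for n,uv,z in(("tray nl",(188,150),.04),("tray nr",(312,150),.04),("tray fl",(192,18),.04),("yel top",(326,195),.04),("yel left",(272,258),.04),("yel right",(406,265),.04),("paddle",(126,205),.116),("tip",(253,244),.158)):print(n,wrk(f,uv,z))
E
```

```text
tray nl [-0.0551 -0.0203  0.04  ]
tray nr [-0.055  -0.1312  0.04  ]
tray fl [ 0.0637 -0.0257  0.04  ]
yel top [-0.0973 -0.1471  0.04  ]
yel left [-0.1646 -0.0979  0.04  ]
yel right [-0.1806 -0.252   0.04  ]
paddle [-0.0794  0.0104  0.116 ]
tip [-0.0854 -0.0789  0.158 ]
```

The positions agree with the fit, and the yellow edge stays about 50 mm clear. I'll descend to z≈0.014 and start the push.

Request:
{"method": "drive_tool", "body": {
  "increments": [
    [0.1,0,1,0,0,0,1],
    [0.1,0,1,0,0,0,1],
    [0,0,1,0,0,0,1],
    [0,0,1,0,0,0,1],
    [0,0,1,0,0,0,1],
    [0,0,1,0,0,0,1],
    [0,0,1,0,0,0,1],
    [0,0,0.2,0,0,0,1]
  ]
}}

```text
clock: 2.87
position: [0.4704, -0.1954, 0.0154]
tool_rot: [-0.001, 0.99, 0.141, -0.001]
contact_force: [-1.0, -0.0, -0.8]
width: -0.0001
grasp_force: 0.0
```

Request:
{"method": "drive_tool", "body": {
  "increments": [
    [0,0,0,0,0,0,1],
    [0.4,0,0,0,0,0,1],
    [0.4,0,0,0,0,0,1],
    [0.4,0,0,0,0,0,1],
    [0.4,0,0,0,0,0,1],
    [0.4,0,0,0,0,0,1],
    [0.4,0,0,0,0,0,1],
    [0.4,0,0,0,0,0,1]
  ]
}}

```text
clock: 3.53
position: [0.5262, -0.1793, 0.0174]
tool_rot: [0.0, 0.99, 0.142, -0.0]
contact_force: [-1.9, -0.3, 1.1]
width: -0.0004
grasp_force: 0.8
```

```bash
python3 st.py 0.04 -0.077 0.015
```

```text
t 3.5333 rack xyz [-0.0316 -0.0793  0.0174] F [-1.91  0.26  1.07] w -0.0004
move 2cm units [ 3.58 -0.11  0.12] turn 0.1rad [0.   0.   0.01]
```

Request:
{"method": "drive_tool", "body": {
  "increments": [
    [0.4,0,0,0,0,0,1],
    [0.4,0,0.1,0,0,0,1],
    [0.4,0,0,0,0,0,1],
    [0.4,0,0,0,0,0,1],
    [0.4,0,0,0,0,0,1],
    [0.4,0,0,0,0,0,1],
    [0.4,0,0,0,0,0,1],
    [0.3,0,0,0,0,0,1]
  ]
}}

```text
clock: 4.2
position: [0.5857, -0.1619, 0.0152]
tool_rot: [-0.0, 0.99, 0.142, 0.0]
contact_force: [-0.8, -0.9, -0.8]
width: 0.0003
grasp_force: 0.4
```

Request:
{"method": "drive_tool", "body": {
  "increments": [
    [0.2,0,0,0,0,0,1],
    [0.15,0,0,0,0,0,1],
    [0,0,0,0,0,0,1]
  ]
}}

```text
clock: 4.45
position: [0.5921, -0.1601, 0.0154]
tool_rot: [-0.0, 0.99, 0.142, 0.0]
contact_force: [1.0, 0.4, -0.2]
width: -0.0002
grasp_force: 0.0
```

```bash
python3 st.py 0.04 -0.077 0.015
```

```text
t 4.45 rack xyz [ 0.037  -0.0793  0.0154] F [ 1.11  0.14 -0.22] w -0.0002
move 2cm units [ 0.15 -0.11  0.02] turn 0.1rad [ 0.   -0.01  0.01]
```

Request:
{"method": "drive_tool", "body": {
  "increments": [
    [0.1,0,0,0,0,0,1],
    [0.1,0,0,0,0,0,1],
    [0,0,0,0,0,0,1]
  ]
}}

```text
clock: 4.7
position: [0.5932, -0.1597, 0.0154]
tool_rot: [-0.0, 0.99, 0.141, -0.003]
contact_force: [-9.4, -0.6, 5.4]
width: -0.0001
grasp_force: 4.8
```

Request:
{"method": "drive_tool", "body": {
  "increments": [
    [0.1,0,0,0,0,0,1],
    [0.05,0,0,0,0,0,1],
    [0,0,0,0,0,0,1]
  ]
}}

```text
clock: 4.95
position: [0.5932, -0.1596, 0.0154]
tool_rot: [-0.0, 0.99, 0.141, -0.006]
contact_force: [-22.8, -1.8, 12.2]
width: 0.0
grasp_force: 10.9
```

The stop is reached: force rises with no further motion. I'll back off, rise, and take a picture to check.

Request:
{"method": "drive_tool", "body": {
  "increments": [
    [-0.3,0,0,0,0,0,1],
    [-0.6,0,0,0,0,0,1],
    [-1,0,0,0,0,0,1],
    [-1,0,0,0,0,0,1],
    [-1,0,-0.5,0,0,0,1],
    [-1,0,-1,0,0,0,1],
    [-1,0,-1,0,0,0,1],
    [-0.2,0,-1,0,0,0,1]
  ]
}}

```text
clock: 5.62
position: [0.4788, -0.1932, 0.086]
tool_rot: [0.0, 0.99, 0.141, -0.0]
contact_force: [0.4, -0.5, 0.4]
width: -0.0002
grasp_force: 0.0
```

Request:
{"method": "drive_tool", "body": {
  "increments": [
    [0,0,-1,0,0,0,1],
    [0,0,-1,0,0,0,1],
    [0,0,-1,0,0,0,1],
    [0,0,-0.6,0,0,0,1],
    [0,0,0,0,0,0,1],
    [0,0,0,0,0,0,1]
  ]
}}

```text
clock: 6.12
position: [0.4814, -0.1926, 0.1575]
tool_rot: [0.0, 0.99, 0.141, 0.001]
contact_force: [-0.8, 0.1, -1.4]
width: -0.0004
grasp_force: 0.0
```

```bash
python3 - <<'E'
from bench import *
import cv2
f=grab_frame("wrist");cv2.imwrite("pics/w2.png",f["color"][:,:,::-1])
from st import st
st(-0.082,0.012,0.125)
E
```

```text
t 6.1667 rack xyz [-0.0787 -0.0792  0.1563] F [-0.09  0.25 -0.17] w -0.0002
move 2cm units [-0.16 -4.56  1.57] turn 0.1rad [-0.01  0.01  0.01]
```

View pics/w2.png

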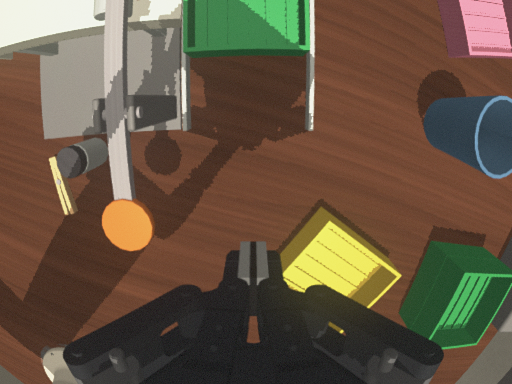

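The tray is home: its near wall now sits well inside the rails at row ~50, and contact was at rack x≈0.049 where 0.051 was expected. I'll move over the paddle at (127,225).

Request:
{"method": "drive_tool", "body": {
  "increments": [
    [0,-0.9,0,0,0,0,1],
    [0,-0.9,0,0,0,0,1],
    [0,-0.9,0,0,0,0,1],
    [-0.1,-0.9,0,0,0,0,1],
    [-0.1,-0.95,0.5,0,0,0,1],
    [0,0,0.7,0,0,0,1],
    [0,0,0,0,0,0,1]
  ]
}}

```text
clock: 6.75
position: [0.4499, -0.1049, 0.1288]
tool_rot: [-0.001, 0.99, 0.142, -0.003]
contact_force: [0.2, -0.2, -1.0]
width: 0.0001
grasp_force: 0.0
```

```bash
python3 - <<'E'
from wr import *
import cv2
from st import st
st(-0.082,0.012,0.084)
f=grab_frame("scene");a=f["color"][170:270,200:300,::-1];cv2.imwrite("pics/s2.png",cv2.resize(a,None,fx=6,fy=6,interpolation=2))
E
```

```text
t 6.75 rack xyz [-0.0841  0.0135  0.1288] F [ 0.1  -0.21 -0.98] w 0.0001
move 2cm units [0.12 0.08 2.24] turn 0.1rad [-0.04  0.05  0.02]
```

View pics/s2.png

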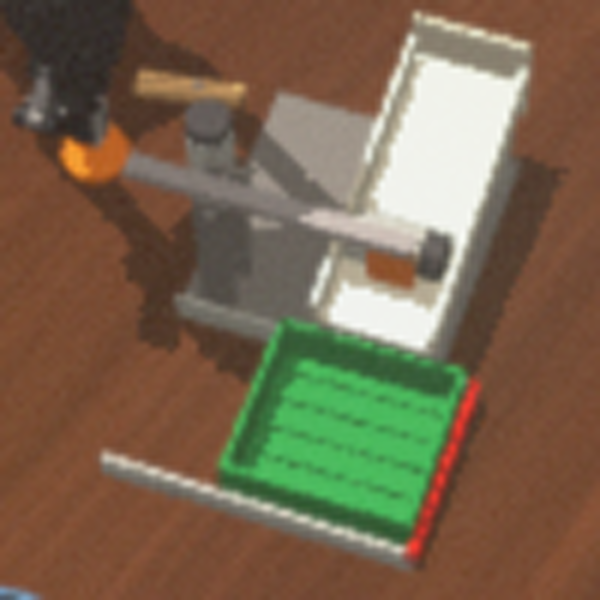

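The picture shows the tray flush against the red stop at (445,470), the canister still behind the gate at (432,255), and the fingertips above the paddle at (95,155). Now I'll press.

Request:
{"method": "drive_tool", "body": {
  "increments": [
    [0.05,0.05,0.3,0,0,0,1],
    [0.05,0,0.3,0,0,0,1],
    [0,0,0.3,0,0,0,1],
    [0,0,0.3,0,0,0,1],
    [0,0,0.3,0,0,0,1],
    [0,0,0.3,0,0,0,1],
    [0,0,0.3,0,0,0,1],
    [0,0,0.05,0,0,0,1]
  ]
}}

```text
clock: 7.47
position: [0.4544, -0.1067, 0.0898]
tool_rot: [0.0, 0.99, 0.141, 0.0]
contact_force: [0.8, -0.6, 5.2]
width: -0.0
grasp_force: 2.2
```

Request:
{"method": "drive_tool", "body": {
  "increments": [
    [0,0,0.05,0,0,0,1],
    [0,0,0,0,0,0,1],
    [0,0,0,0,0,0,1],
    [0,0,0,0,0,0,1],
    [0,0,0,0,0,0,1],
    [0,0,0,0,0,0,1],
    [0,0,0,0,0,0,1],
    [0,0,0,0,0,0,1]
  ]
}}

```text
clock: 8.13
position: [0.4543, -0.1068, 0.0897]
tool_rot: [0.0, 0.99, 0.141, 0.0]
contact_force: [1.3, -0.1, 4.5]
width: -0.0002
grasp_force: 2.2
```

Request:
{"method": "drive_tool", "body": {
  "increments": [
    [0,0,0,0,0,0,1],
    [0,0,0,0,0,0,1],
    [0,0,0,0,0,0,1],
    [0,0,0,0,0,0,1],
    [0,0,0,0,0,0,1],
    [0,0,0,0,0,0,1],
    [0,0,0,0,0,0,1],
    [0,0,0,0,0,0,1]
  ]
}}

```text
clock: 8.8
position: [0.4543, -0.1067, 0.0898]
tool_rot: [0.0, 0.99, 0.141, 0.0]
contact_force: [2.1, -0.6, 5.2]
width: -0.0002
grasp_force: 2.2
```

```bash
python3 - <<'E'
from wr import *
import cv2
from st import st
st(-0.082,0.012,0.084)
f=grab_frame("scene");a=f["color"][170:270,200:300,::-1];cv2.imwrite("pics/s3.png",cv2.resize(a,None,fx=6,fy=6,interpolation=2))
E
```

```text
t 8.8 rack xyz [-0.0804  0.0105  0.0898] F [ 1.88 -1.12  5.21] w -0.0002
move 2cm units [-0.08 -0.08  0.29] turn 0.1rad [ 0.01 -0.01  0.01]
```

View pics/s3.png

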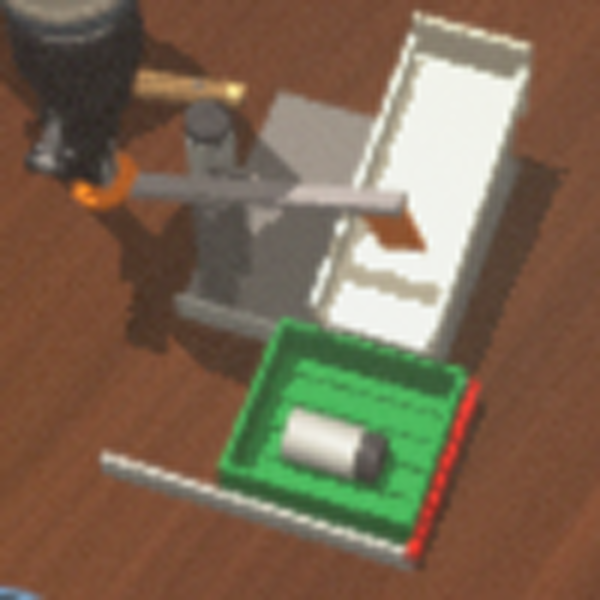

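The canister lies in the tray at (330,445), and the gate is up. I'll release gently and rise clear.

Request:
{"method": "drive_tool", "body": {
  "increments": [
    [0,0,-0.3,0,0,0,1],
    [0,0,-0.3,0,0,0,1],
    [0,0,-0.3,0,0,0,1],
    [0,0,-0.3,0,0,0,1],
    [0,0,-0.3,0,0,0,1],
    [0,0,-0.5,0,0,0,1],
    [0,0,-1,0,0,0,1],
    [0,0,-1,0,0,0,1]
  ]
}}

```text
clock: 9.52
position: [0.4536, -0.1063, 0.1696]
tool_rot: [-0.001, 0.99, 0.142, -0.001]
contact_force: [-0.2, -0.4, 1.1]
width: 0.0002
grasp_force: 0.0
```

Request:
{"method": "drive_tool", "body": {
  "increments": [
    [0,0,-1,0,0,0,1],
    [0,0,-0.5,0,0,0,1],
    [0,0,0,0,0,0,1],
    [0,0,0,0,0,0,1],
    [0,0,0,0,0,0,1],
    [0,0,0,0,0,0,1],
    [0,0,0,0,0,0,1],
    [0,0,0,0,0,0,1]
  ]
}}

```text
clock: 10.18
position: [0.4537, -0.1066, 0.1983]
tool_rot: [-0.0, 0.99, 0.141, -0.001]
contact_force: [-0.6, 0.0, 0.4]
width: 0.0
grasp_force: 0.0
```

```bash
python3 - <<'E'
from wr import *
import cv2
f=grab_frame("scene");a=f["color"][170:270,200:300,::-1];cv2.imwrite("pics/s4.png",cv2.resize(a,None,fx=6,fy=6,interpolation=2))
E
```

```text
(no output)
```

View pics/s4.png

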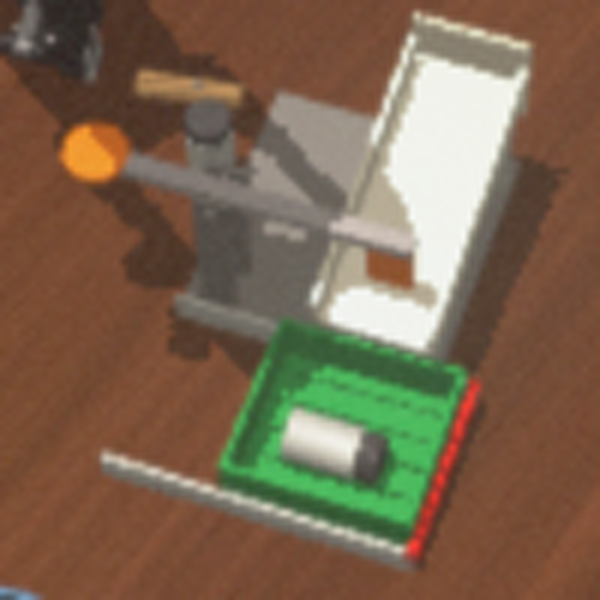

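The paddle is back up at (95,152) and the gate is closed. The canister is at rest in the tray and the gripper is clear.

```bash
python3 -c "
from bench import *
print(hand_in())"
```

```text
the job is handed in; nothing more can be done
None
```

The job is handed in, with no verdict returned: the last picture shows the tray against the red stop, the canister at rest inside it, the paddle up with the gate closed, and the gripper clear, about 10 s into the 38 s allowed.

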